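# Present the touchstone to the streak reader

### The job

Raise the stiff camera lid of the streak reader to about 70 degrees from shut and let go of it, so that its lens looks over the viewing plate. Then lift the touchstone off its stand and hold it up for the camera: level, streaks up, centred over the ring on the viewing plate, with the stone about 10 cm above the bench. Keep it level on the way, leave the other things on the bench alone, and finish while still holding the stone steady in the air.

Things in the scene. Friction and masses are not known exactly. Their poses are not given: they have to be found in the camera images.
- reader: Streak reader, fixed to the bench: a low grey base 120 x 150 x 36 mm (x, y, z) with a black viewing plate 110 mm wide and 6 mm thick that reaches from the base's front face (x = -60 mm) to x = -195 mm. Origin: centre of the base's underside; x points from the viewing plate to the hinge, z up.
- reader_lid (a joint): Angle of the reader's camera lid in rad: 0 shut (lying flat on the base), growing as its front edge rises; goes to 2.0; 70 degrees is 1.22. The hinge is stiff: the lid stays where it is left, and moving it takes 3 to 4 N at the handle. The lid is a grey slab 115 x 150 x 12 mm.
- reader_hinge (a point): Point on the hinge axis of the lid, in the middle of the lid's width, 36 mm above the bench. The hinge axis is this point's y axis (the reader's y); axes as the reader's.
- lid_grip (a point): Centre of the lid's handle: a black barrel 18 mm in diameter and 26 mm long, lying parallel to the hinge axis, carried 34 mm in front of the lid's front edge by a neck 12 mm wide. It lies 149 mm from the hinge axis along the lid, 6 mm to the outer side. Taken by its two flat ends from above (fingers closing along this point's y axis) it can turn between the fingers while the lid swings. Axes turn with the lid; at 0 they are the reader's.
- view_ring (a point): Centre of the ring (56 mm) engraved on the viewing plate's top, 6 mm above the bench and 130 mm in front of the middle of the reader's base; axes as the reader's.
- stone_stand: Aluminium stand fixed to the bench, foot 64 x 122 x 6 mm, with two cross bars at y = -37 and +37 mm that carry the touchstone's ends 30 mm above the bench, and a stop 36 mm high at each end. Between the bars is free space down to the foot. Origin: centre of its underside.
- touchstone_mid (a point): Centre of the touchstone: a loose black block 42 x 95 x 16 mm (x, y, z), 0.15 to 0.3 kg, with streaks on its top. It lies along the stand's y with its centre 38 mm above the bench; grasp it in the middle of its length across its 42 mm width (this point's x axis). z is up while it lies level.
- touchstone: The same touchstone, origin at the centre of its underside.
- battery_pack_mid (a point): Centre of a loose bystander: black battery with a yellow panel, 44 x 87 x 22 mm. Leave alone.
- weight_500_mid (a point): Centre of a loose bystander: steel knobbed weight, 38 mm in diameter, 62 mm high. Leave alone.
- acid_18_mid (a point): Centre of a loose bystander: brown dropper bottle, 29 mm in diameter, 81 mm high. Leave alone.
Not all that is in view belongs to the job. What is shaped like the touchstone but green is not meant.

How it is judged:
On the way:
1. the lid stands 62 to 78 degrees from shut and is let go, with the touchstone still on its stand (value of joint reader_lid between 1.08 and 1.36 rad and contact force between the fingers and reader below 0.2 N and distance between touchstone_mid and stone_stand below 0.045 m), for 0.2 s.
At the end, for the whole second after the job is handed in: The lid stands untouched 62 to 78 degrees from shut; the touchstone is gripped by the fingers alone, touching neither reader nor stand, its centre within 30 mm of the ring's centre seen from above and 75 to 135 mm above the bench, level within 7 degrees, streaks up, and at rest (under 20 mm/s) (value of joint reader_lid between 1.08 and 1.36 rad and contact force between each of the arm, the fingers and reader below 0.2 N and horizontal distance between touchstone_mid and view_ring below 0.03 m and height (world z) of touchstone_mid between 0.075 and 0.135 m and angle between touchstone_mid's own z axis and vertical below 0.12 rad and linear speed of touchstone below 0.02 m/s and angular speed of touchstone below 0.15 rad/s and contact force between the fingers and touchstone above 1 N and contact force between touchstone and reader below 0.1 N and contact force between touchstone and stone_stand below 0.1 N); the arm keeps its last pose, push and grip.
It fails at once if the touchstone is tipped by more than 20 degrees (angle between touchstone_mid's own z axis and vertical above 0.35 rad).
It fails at once if a bystander is moved by more than 20 mm (distance of any of battery_pack_mid, weight_500_mid, acid_18_mid from where it was at the start of the episode above 0.02 m).
It also fails if it takes over 54 s, if anything falls off the work surface, if the arm or the gripper's body presses on something with over 40 N, if the wrist force passes 120 N, or if a joint passes its speed limit or range.

### The arm

A 6-joint arm with a two-finger parallel gripper is mounted at the origin on the work surface; the furniture and walls round the work are solid. World frame = base frame: x ahead of the robot, y to its left, z up, the work surface at z = 0. Lengths are in m, angles in rad, forces in N, time in s.
With the tool pointing down it reaches from about 0.425 to 0.925 m from the base axis. Payload 12.5 kg.
Tool frame: the origin (TCP) lies at the very end of the fingers, on their centre line; the grasp point (between the pads) lies 19 mm behind it; z points along the fingers, y is the line along which they close (so a half turn about z gives the same grasp; the last joint's range is limited). The gripper opens to 85 mm and grips with 20 to 120 N. Pads are 22 mm wide; open, the fingers measure 114 mm over their backs; the gripper's body (76 mm by 85 mm) begins 54 mm behind the grasp point. The pads swing forward as they close: fully open they stand 13 mm farther back than shut.
Start: joints at [1.218, 0.491, 1.559, -0, 1.092, -0.106], TCP at [0.153, 0.606, 0.193] pointing down, gripper open.
Joint ranges: [-3.1, 3.1], [-0.84, 2.19], [0.05, 2.79], [-1.13, 4.28], [0.06, 2.93], [-2.69, 2.69]. Speed limits (rad/s): [2.22, 2.22, 2.79, 3.14, 3.14, 3.14].

### API

Orientations are given as a rotation vector (axis times angle).
In Python, from station import robot gives the robot as it stands. The module is installed in compiled form; this text tells all that it offers. Calls block until the motion is done:
- robot.move_pose(position, orientation): joint-space move of the TCP to a pose.
- robot.servo_line(position, ori=None, feed=0.15, stop_force=None): straight line of the TCP; ori=None keeps the orientation; feed is the mean speed in m/s. With stop_force (N) it stops when the force on the tool has changed by that much, and returns True; else False.
- robot.goto_joints(angles): joint-space move.
- robot.gripper_to(opening, effort=None): finger opening in m; effort is the grip in N (None keeps the last); returns when the fingers have stopped.
- robot.wait(seconds).
- robot.inverse_kinematics(position, orientation): joint angles nearest the present ones, or None.
- robot.observe(): the state.
- robot.camera(name): name is "scene" or "side" or "wrist"; returns (picture, depth): 400x640x3 uint8, red, green, blue; 400x640 float32, m along the optical axis (not along the pixel's ray), 0 where there is no reading.
- robot.calibration(name): a dict with "camera_matrix" (3x3 intrinsics, pixels), "origin" and "orientation" of the camera in the world. Camera axes: x right, y up, looking along -z (the intrinsics and any distortion apply to the point x, -y, -z); pixel columns grow to the right and rows downward; lengths in m; the calibration is good to about 2 mm. A picture is of the moment at which its call begins: read the wrist's pose just before it. calibration takes no time and is no camera call; for the wrist camera it gives the pose at the moment of the call.
A pose or a line that the arm cannot do raises robot.PlanningError and nothing moves.
- robot.finish_job(): hands the job in; it is judged then, once.
The state is a dict: "clock": time; "joint_positions": joint angles; "qd": joint speeds; "joint_efforts": joint torques, N m; "tool_pos": TCP position; "orientation": TCP orientation; "contact_force": force on the tool from outside, world axes, zero at the start; "torque": the same for the moment, N m; "finger_gap": finger opening in m; "grasp_force": force on a finger pad.
Only numpy, scipy, OpenCV 4.12 (cv2) and the standard library are available. Lean on these libraries where they do the work, as an engineer would, in place of code of your own. Each camera call takes 0.05 s, during which the arm holds its last target. There are 200 camera calls.

## Working session

There is one attempt and no reset: what is moved stays moved. The work goes in short steps, each a Python script; the robot and the scene stay as the last script left them, time stands still between calls to the robot, and variables do not carry over. Pictures are saved under pics/ and viewed, at most 10 in all, crops included, and the job is handed in when it is done.

```bash
mkdir -p pics
cat > h.py <<'E'
import numpy as np, cv2
from scipy.spatial.transform import Rotation as R
from station import robot
def shot(n):
    c=robot.calibration(n); im,d=robot.camera(n); return im,d,c
def rot(c):
    o=np.array(c["orientation"],float); return o if o.shape==(3,3) else R.from_rotvec(o).as_matrix()
def cloud(d,c):
    K=np.array(c["camera_matrix"]); v,u=np.mgrid[:d.shape[0],:d.shape[1]]
    P=np.stack([(u-K[0,2])/K[0,0]*d,-(v-K[1,2])/K[1,1]*d,-d],-1)
    W=P@rot(c).T+np.array(c["origin"]); W[d<=0]=np.nan; return W
def ray(px,c,z):
    K=np.array(c["camera_matrix"]);p=np.atleast_2d(px).astype(float)
    r=np.stack([(p[:,0]-K[0,2])/K[0,0],-(p[:,1]-K[1,2])/K[1,1],-np.ones(len(p))],-1)@rot(c).T
    o=np.array(c["origin"]); return o+r*((z-o[2])/r[:,2])[:,None]
def down(yaw): # tool z down, tool y axis at angle yaw in world xy
    y=np.array([np.cos(yaw),np.sin(yaw),0]);z=np.array([0,0,-1.]);x=np.cross(y,z)
    return R.from_matrix(np.stack([x,y,z],1)).as_rotvec()
E
python3 - <<'E'
from h import *
for n in ("scene","side"):
    im,d,c=shot(n); cv2.imwrite(f"pics/{n}0.png",im[:,:,::-1]); np.savez(f"{n}0.npz",im=im,d=d,**{k:np.array(v) for k,v in c.items()})
    print(n,c)
s=robot.observe();print(s["orientation"],s["clock"],R.from_rotvec(s["orientation"]).as_matrix())
E
```

```text
scene {'camera_matrix': array([[434.8286917 ,   0.        , 322.64170405],
       [  0.        , 434.8286917 , 199.17342651],
       [  0.        ,   0.        ,   1.        ]]), 'origin': array([-0.125005  , -0.5458397 ,  0.58690481]), 'orientation': array([ 0.96499138, -0.42971633, -0.79712075])}
side {'camera_matrix': array([[374.93764577,   0.        , 319.46230119],
       [  0.        , 374.93764577, 196.70595927],
       [  0.        ,   0.        ,   1.        ]]), 'origin': array([ 0.51625868, -0.77936243,  0.72902487]), 'orientation': array([0.86930014, 0.01902741, 0.0129572 ])}
[-3.86623299e-01 -3.11747895e+00  1.60129060e-03] 0.1 [[-9.69705035e-01  2.44278568e-01 -3.54387408e-04]
 [ 2.44278803e-01  9.69704542e-01 -9.83347743e-04]
 [ 1.03440301e-04 -1.04012659e-03 -9.99999454e-01]]
```

View pics/scene0.png

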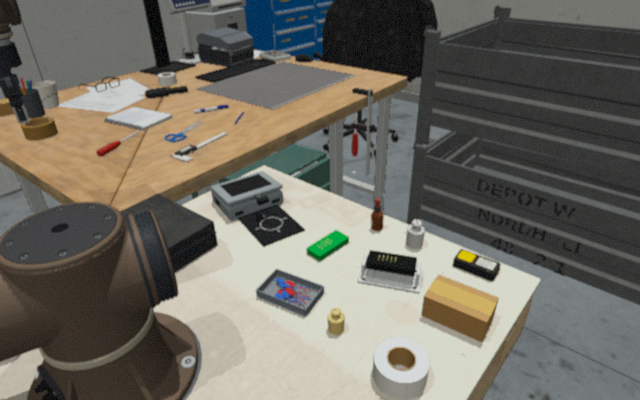

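View pics/side0.png

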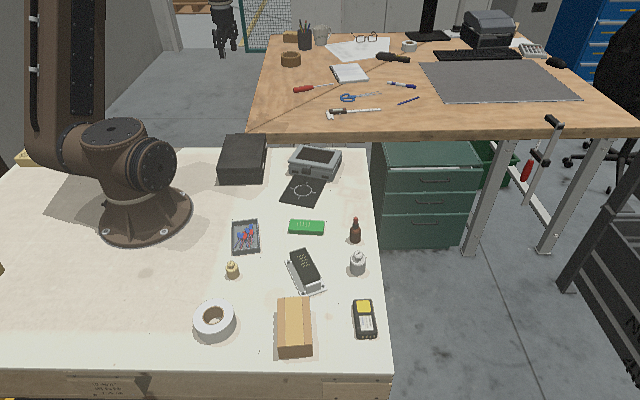

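The side view shows the reader at (315,160), with its ring at (303,190). Two blocks could be the touchstone: a black one with streaks on a silver stand at side (305,267) / scene (390,263), and a green one at side (306,227) / scene (328,244). The black one on the stand fits the description. I'll confirm it in a crop while measuring.

Run:
```python
from h import *
ims=[]
for n,rs,rp in (("side",(285,240,330,300),(275,168,330,212)),("scene",(352,242,428,295),(232,200,306,246))):
    f=np.load(f"{n}0.npz"); im,d=f["im"],f["d"]; c={k:f[k] for k in("camera_matrix","origin","orientation")}
    W=cloud(d,c); g=im.max(2).astype(int)
    def roi(r):
        m=np.zeros(g.shape,bool); m[r[1]:r[3],r[0]:r[2]]=1; return m
    # stone
    m=roi(rs)&(g<75)
    k,l,st,ce=cv2.connectedComponentsWithStats(m.astype(np.uint8)); i=1+st[1:,4].argmax(); m=l==i
    z=W[m][:,2]; print(n,"stone px",st[i],"z pct",np.nanpercentile(z,[5,25,50,75,95]))
    mt=m&(W[...,2]>.0415)
    v,u=np.nonzero(mt); P=ray(np.c_[u,v],c,.046)[:,:2]
    print(" rect top",cv2.minAreaRect((P*1000).astype(np.float32)))
    ma=cv2.morphologyEx(roi(rp).astype(np.uint8)*(g<75),cv2.MORPH_CLOSE,np.ones((9,9)))
    ma=ma*((W[...,2]<.02))
    k,l,st,ce=cv2.connectedComponentsWithStats(ma.astype(np.uint8)); i=1+st[1:,4].argmax()
    v,u=np.nonzero(l==i);P=ray(np.c_[u,v],c,.006)[:,:2]; print(" plate rect",cv2.minAreaRect((P*1000).astype(np.float32)))
    # ring
    mr=roi(rp)&(l==i)&(g>95)
    mr&=cv2.erode((l==i).astype(np.uint8),np.ones((5,5)))>0
    v,u=np.nonzero(mr);P=ray(np.c_[u,v],c,.006)[:,:2]
    print(" ring",len(P),P.mean(0) if len(P) else 0, (P.max(0)+P.min(0))/2 if len(P) else 0, np.ptp(P,axis=0) if len(P) else 0)
    # base/lid top
    L=(W[...,2]>.04)&(W[...,2]<.056)
    C=ray([[303,190]] if n=="side" else [[271,225]],c,.006)[0]
    L&=(np.hypot(W[...,0]-C[0],W[...,1]-C[1])<.3)&(g>60)
    k,l,st,ce=cv2.connectedComponentsWithStats(L.astype(np.uint8)); 
    for i in range(1,k):
        if st[i,4]>150: print(" lid",ce[i],st[i,4],cv2.minAreaRect((W[l==i][:,:2]*1000).astype(np.float32)))
    a=im[rp[1]-30:rp[3]+5,rp[0]-15:rp[2]+25]; b=im[rs[1]-30:rs[3]+5,rs[0]-5:rs[2]+20]
    for q in (a,b): ims.append(cv2.resize(q,(390,290),interpolation=cv2.INTER_CUBIC))
cv2.imwrite("pics/crop1.png",np.vstack([np.hstack(ims[:2]),np.hstack(ims[2:])])[:,:,::-1])
```

```text
side stone px [307 278  13   6  16] z pct [0.03120627 0.03191756 0.03280413 0.033716   0.0353715 ]
 rect top ((0.0, 0.0), (0.0, 0.0), 0.0)
 plate rect ((436.8687744140625, 120.28640747070312), (159.18466186523438, 122.94261169433594), 73.824951171875)
 ring 73 [0.43659477 0.10539925] [0.43868053 0.12749002] [0.07790703 0.12394057]
 lid [315.3515625  156.60379464] 896 ((473.65924072265625, 225.29580688476562), (146.34255981445312, 150.4542236328125), 73.63385772705078)
 lid [241.47208122 171.36040609] 197 ((253.46746826171875, 148.52880859375), (147.61480712890625, 55.9514045715332), 25.12883949279785)
scene stone px [366 251  50  25 805] z pct [0.03142619 0.04007163 0.0426701  0.04353601 0.04457632]
 rect top ((456.2159729003906, -214.51206970214844), (41.49113464355469, 91.57077026367188), 24.479705810546875)
 plate rect ((445.429443359375, 118.19242095947266), (163.0160369873047, 132.18898010253906), 74.16969299316406)
 ring 69 [0.43954537 0.09953501] [0.45406634 0.10779124] [0.10811342 0.08061375]
 lid [245.90326209 189.50168729] 889 ((472.47003173828125, 223.777099609375), (139.62010192871094, 151.070556640625), 75.08760833740234)
```

View pics/crop1.png

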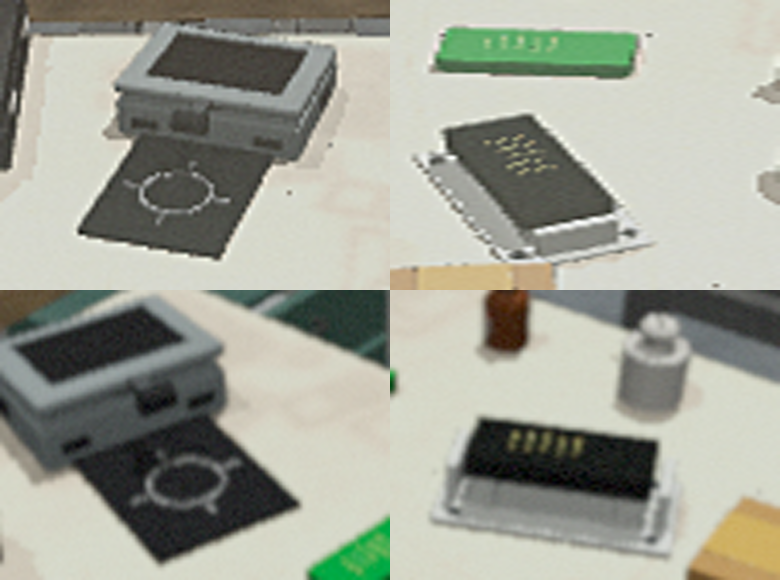

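The crop confirms it: a black block with yellow streaks sits on the aluminium stand, and the green block is the decoy. The lid handle is the dark barrel in the middle of the reader's front, at about side (306,171) and scene (263,200). Next I go above the handle for a close look.

Run:
```python
from h import *
for n,h,r in (("side",(306.3,171.2),(303.1,189.8)),("scene",(262.9,199.9),(271.7,223))):
    f=np.load(f"{n}0.npz"); c={k:f[k] for k in("camera_matrix","origin","orientation")}
    print(n,"handle",ray(h,c,.044)[0],"ring",ray(r,c,.006)[0])
    if n=="side":
        im=f["im"];m=np.zeros(im.shape[:2],np.uint8);m[244:297,285:325]=im[244:297,285:325].max(2)<100
        k,l,st,ce=cv2.connectedComponentsWithStats(m);i=1+st[1:,4].argmax();v,u=np.nonzero(l==i)
        print("stone",cv2.minAreaRect((ray(np.c_[u,v],c,.046)[:,:2]*1000).astype(np.float32)))
th=np.radians(74.2); o=down(th-np.pi/2)
p=np.array(robot.observe()["tool_pos"]); robot.servo_line(p+[0,0,.08],feed=.2)
a=np.array([.447,.14,.24]); 
for oo in (o,down(th+np.pi/2)): print(robot.inverse_kinematics(a,oo))
robot.move_pose(a,o)
im,d,c=shot("wrist"); cv2.imwrite("pics/w1.png",im[:,:,::-1]); np.savez("w1.npz",im=im,d=d,**{k:np.array(v) for k,v in c.items()})
s=robot.observe();print(s["clock"],s["tool_pos"],s["joint_positions"],c["origin"])
```

```text
side handle [0.44999406 0.15302943 0.044     ] ring [0.44093371 0.10887633 0.006     ]
stone ((461.621337890625, -217.48194885253906), (44.91136169433594, 102.31455993652344), 24.147687911987305)
scene handle [0.45876519 0.14962522 0.044     ] ring [0.44023876 0.1042474  0.006     ]
[ 1.62364984e-01  2.14595527e-01  1.86142352e+00 -4.44089210e-16
  1.06557361e+00  4.38127006e-01]
None
2.6917 [0.44697749 0.14062696 0.24001889] [1.63672991e-01 2.14786705e-01 1.86110604e+00 6.07730953e-05
 1.06561042e+00 4.37983062e-01] [0.46929973 0.22108056 0.42197141]
```

View pics/w1.png

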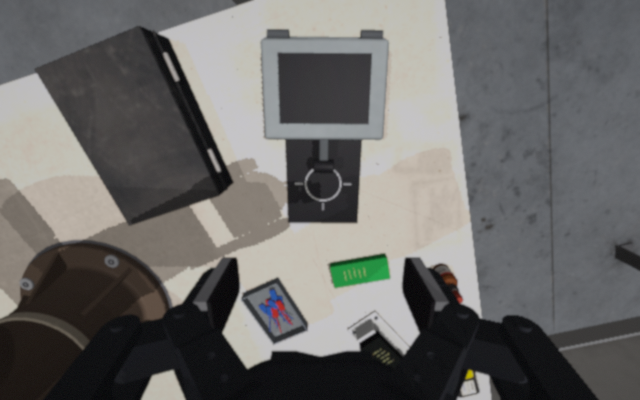

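The wrist picture shows the lid at (263–388, 38–139), its neck and handle at (322,160), and the ring at (323,184).

Run:
```python
from h import *
f=np.load("w1.npz"); im,d=f["im"],f["d"]; c={k:f[k] for k in("camera_matrix","origin","orientation")}
W=cloud(d,c); g=im.max(2)
S=np.zeros(g.shape,bool);S[20:235,240:400]=1
m=(S&(W[...,2]>.035)).astype(np.uint8)
m[142:]=0; m[:37]=0
k,l,st,ce=cv2.connectedComponentsWithStats(m);i=1+st[1:,4].argmax();v,u=np.nonzero(cv2.morphologyEx((l==i).astype(np.uint8),cv2.MORPH_OPEN,np.ones((9,9))))
print("z",np.nanmedian(W[...,2][l==i]),"lid",cv2.minAreaRect((ray(np.c_[u,v],c,.048)[:,:2]*1000).astype(np.float32)))
h=S&(W[...,2]>.03);h[:155]=0;h[:, :300]=0;h[:,345:]=0
v,u=np.nonzero(h);print("handle px",u.min(),u.max(),v.min(),v.max(),"z",np.nanmax(W[h][:,2]),cv2.minAreaRect((W[h][:,:2]*1000).astype(np.float32)))
pl=S&(g<70)&(W[...,2]<.02);pl[:145]=0
v,u=np.nonzero(pl);print("plate",cv2.minAreaRect((ray(np.c_[u,v],c,.006)[:,:2]*1000).astype(np.float32)))
q=np.zeros(g.shape,np.uint8);q[170:215,298:350]=g[170:215,298:350]>85
v,u=np.nonzero(q)
t=np.c_[u,v];r=np.hypot(*(t-[323,184]).T);t=t[(r>12)&(r<24)];(cx,cy),ax,an=cv2.fitEllipse(t.astype(np.float32));print("ring px",cx,cy,ax,ray((cx,cy),c,.006)[0])
```

```text
z 0.05320814759211018 lid ((475.92840576171875, 230.91339111328125), (118.32756805419922, 151.83999633789062), 74.3396987915039)
handle px 314 333 155 172 z 0.06347200707001754 ((452.5408020019531, 147.4854736328125), (22.077373504638672, 24.570764541625977), 74.47628021240234)
plate ((440.15679931640625, 106.48979949951172), (118.48016357421875, 106.54953002929688), 74.34455108642578)
ring px 322.875732421875 183.84820556640625 (35.35593795776367, 36.69162368774414) [0.44104258 0.10761844 0.006     ]
```

Run:
```python
from h import *
th=np.radians(74.35); e=np.array([np.cos(th),np.sin(th),0]);z=np.array([0,0,1.]); o=down(th-np.pi/2)
g=np.array([.4515,.1435,.042]); H=g+.149*e; H[2]=.036
off=np.array([0,0,-.021])
robot.gripper_to(.055,30)
robot.move_pose(g+[0,0,.06],o)
print("hit",robot.servo_line(g+off,feed=.1,stop_force=15))
robot.gripper_to(.0,30)
s=robot.observe();print(s["clock"],s["finger_gap"],s["grasp_force"],s["tool_pos"],s["contact_force"])
if .02<s["finger_gap"]<.032:
    mx=0
    for a in np.radians(np.arange(6,72.1,6)):
        p=H+.149*(-e*np.cos(a)+z*np.sin(a))+.006*(z*np.cos(a)+e*np.sin(a))
        robot.servo_line(p+off,feed=.08)
        s=robot.observe(); print(np.round(np.degrees(a)),np.round(s["contact_force"],1),round(s["finger_gap"],4))
im,d,c=shot("side"); cv2.imwrite("pics/s2.png",cv2.resize(im[80:280,200:440],(720,600))[:,:,::-1]); print(robot.observe()["clock"])
```

```text
hit False
5.1167 0.021481148473161533 29.270706474781036 [0.45152286 0.14350267 0.02115436] [-0.74065894  0.43776712  1.79530345]
6.0 [-0.  -0.1 -0.6] 0.0001
12.0 [ 0.2 -0.6  0.5] 0.0002
18.0 [-0.7 -0.8 -0.2] 0.0
24.0 [ 0.4 -0.7 -0.7] 0.0001
30.0 [-0.1  0.9 -1. ] 0.0001
36.0 [-0.4 -0.5 -0.8] 0.0001
42.0 [-0.7  0.2 -0.5] 0.0006
48.0 [-0.2 -0.5 -0.3] -0.0004
54.0 [-0.8 -0.2 -0. ] -0.0003
60.0 [0.9 0.  0.2] -0.0003
66.0 [ 0.4 -0.4 -0.1] -0.0002
72.0 [-0.2  0.3 -0.1] -0.0002
9.2667
```

View pics/s2.png

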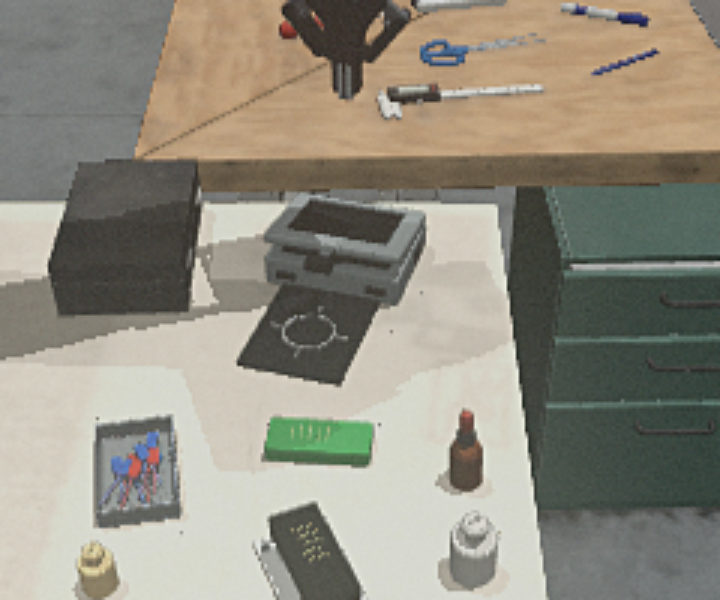

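The grip slipped off. The picture shows the lid slightly ajar, with a gap under its front edge around (320,245), so the handle sits higher than it would if shut. I'll measure the lid's angle from the depth and take it again.

```bash
cat > lid.py <<'E'
from h import *
th=np.radians(74.35); e=np.array([np.cos(th),np.sin(th),0]);z=np.array([0,0,1.]); o=down(th-np.pi/2)
H0=np.array([.4412,.1076,0])  # ring
def ana(im,d,c):
    W=cloud(d,c); D=W-H0; x=D@e; y=D@np.array([-e[1],e[0],0])
    lat=(abs(y)<.065)&(W[...,2]>.03)&(W[...,2]<.2)
    L=lat&(x>.09)&(x<.17); A=np.c_[x[L],np.ones(L.sum())]
    k=np.linalg.lstsq(A,W[L][:,2],rcond=None)[0]; r=W[L][:,2]-A@k
    print("lid slope deg",np.degrees(np.arctan(-k[0])),"z at x=.185(hinge)",k@[.185,1],"std",r.std(),"n",L.sum())
    B=(abs(y)>.03)&(abs(y)<.05)&(x>-.06)&(x<.05); print("plate z",np.nanmedian(W[B][:,2]))
    for lo in np.arange(.0,.09,.006):
        b=(abs(y)<.02)&(x>=lo)&(x<lo+.006)&(W[...,2]>.025)
        if b.sum()>3: print(f"x {lo:.3f} n {b.sum()} z {np.median(W[b][:,2]):.4f} y {y[b].min():.3f} {y[b].max():.3f} lum {np.median(im.max(2)[b])}")
E
python3 - <<'E'
from lid import *
f=np.load("w1.npz"); ana(f["im"],f["d"],{k:f[k] for k in("camera_matrix","origin","orientation")})
robot.gripper_to(.06,30)
robot.move_pose([.447,.14,.24],o)
im,d,c=shot("wrist"); ana(im,d,c)
cv2.imwrite("pics/w2.png",cv2.resize(im[20:220,230:430],(600,600),interpolation=cv2.INTER_CUBIC)[:,:,::-1]); print(robot.observe()["clock"])
E
```

```text
lid slope deg 4.026706522052499 z at x=.185(hinge) 0.049644513811329394 std 0.0008208816703222138 n 7665
plate z 0.3292051888185903
x 0.030 n 79 z 0.0610 y -0.012 0.012 lum 32.0
x 0.036 n 132 z 0.0622 y -0.018 0.020 lum 45.0
x 0.042 n 5482 z 0.3615 y -0.017 0.020 lum 18.0
x 0.048 n 1502 z 0.3710 y -0.020 0.020 lum 17.0
x 0.054 n 48 z 0.0558 y -0.006 0.006 lum 94.0
x 0.060 n 43 z 0.0558 y -0.006 0.006 lum 94.0
x 0.066 n 48 z 0.0551 y -0.006 0.006 lum 96.0
x 0.072 n 160 z 0.0564 y -0.020 0.019 lum 144.0
x 0.078 n 160 z 0.0566 y -0.019 0.019 lum 163.0
x 0.084 n 160 z 0.0560 y -0.019 0.019 lum 162.0
lid slope deg 8.390384421552271 z at x=.185(hinge) 0.049938247831598157 std 0.000816342756396396 n 7875
plate z 0.3345354498174513
x 0.030 n 62 z 0.0714 y -0.012 0.013 lum 32.0
x 0.036 n 236 z 0.3521 y -0.012 0.020 lum 38.0
x 0.042 n 4747 z 0.3611 y -0.020 0.020 lum 19.0
x 0.048 n 2930 z 0.3677 y -0.020 0.020 lum 19.0
x 0.054 n 48 z 0.0663 y -0.005 0.005 lum 100.0
x 0.060 n 48 z 0.0653 y -0.006 0.005 lum 100.0
x 0.066 n 51 z 0.0644 y -0.006 0.005 lum 100.0
x 0.072 n 122 z 0.0645 y -0.019 0.020 lum 131.0
x 0.078 n 180 z 0.0650 y -0.019 0.020 lum 167.0
x 0.084 n 167 z 0.0638 y -0.019 0.020 lum 168.0
10.5333
```

View pics/w2.png

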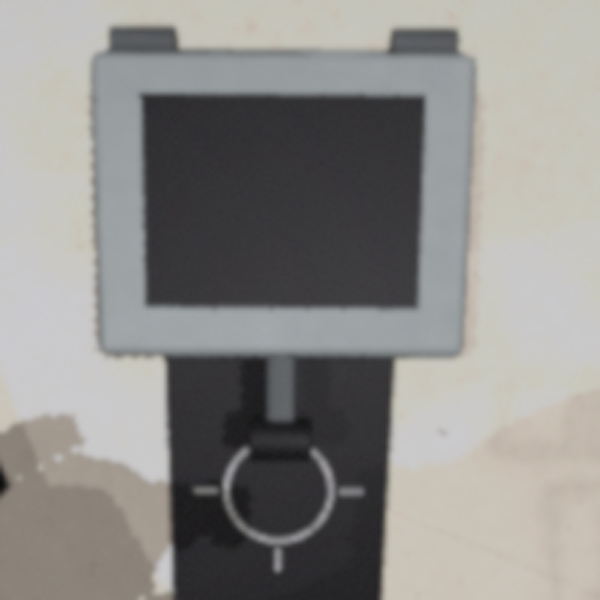

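The lid is ajar at about 8.3°, with the handle at crop (280,437), z ≈ 0.063. I regrasp at the right height and swing from there.

Run:
```python
from lid import *
H=H0+.1855*e+[0,0,.036]; off=np.array([0,0,-.023])
P=lambda a:H+.149*(-e*np.cos(a)+z*np.sin(a))+.006*(z*np.cos(a)+e*np.sin(a))
a0=np.radians(8.3); g=P(a0); print(g)
robot.move_pose(g+[0,0,.05],o)
print("hit",robot.servo_line(g+off,feed=.1,stop_force=15))
robot.gripper_to(0,45)
s=robot.observe();print(s["clock"],s["finger_gap"],s["grasp_force"],s["contact_force"])
if .023<s["finger_gap"]<.031:
    for a in np.radians(np.r_[np.arange(13,71,6),71.5]):
        robot.servo_line(P(a)+off,feed=.08)
        s=robot.observe(); print(np.round(np.degrees(a)),np.round(s["contact_force"],1),round(s["finger_gap"],4))
        if s["finger_gap"]<.02: break
print(s["clock"])
```

```text
[0.4517009  0.14508368 0.06344623]
hit False
12.5917 -2.0844676594647407e-05 0.0 [ 0.33257171 -0.0665813  -0.09793398]
12.5917
```

Run:
```python
from lid import *
a,_,_=shot("wrist"); b,_,c=shot("side"); 
b=cv2.resize(b[120:200,265:355],(450,400),interpolation=cv2.INTER_CUBIC)
a=cv2.resize(a[0:400,145:495],(350,400))
cv2.imwrite("pics/x3.png",np.hstack([a,b])[:,:,::-1]);s=robot.observe();print(s["tool_pos"],s["clock"],R.from_rotvec(s["orientation"]).as_matrix().round(3))
```

```text
[0.45169193 0.14507564 0.04043931] 12.6917 [[ 0.27   0.963 -0.   ]
 [ 0.963 -0.27  -0.   ]
 [-0.    -0.    -1.   ]]
```

View pics/x3.png

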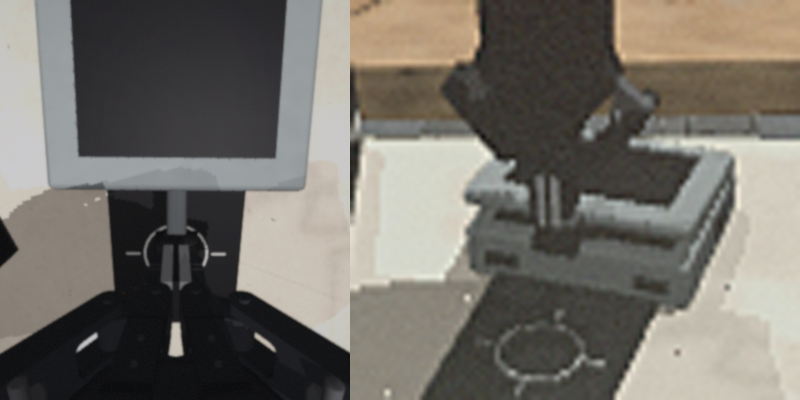

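Run:
```python
from lid import *
s=robot.observe()
def proj(p,c):
    K=np.array(c["camera_matrix"]);q=(np.array(p)-c["origin"])@rot(c); return (K[0,2]-K[0,0]*q[0]/q[2]).round(1),(K[1,2]+K[1,1]*q[1]/q[2]).round(1)
H=H0+.1855*e+[0,0,.036]
P=lambda a:H+.149*(-e*np.cos(a)+z*np.sin(a))+.006*(z*np.cos(a)+e*np.sin(a))
for n in("wrist","side"):
    c=robot.calibration(n); print(n,"tcp",proj(s["tool_pos"],c),[ (d,proj(P(np.radians(d)),c)) for d in (0,4,8,12)])
im,d,c=shot("wrist");ana(im,d,c)
W=cloud(d,c);D=W-H0;x=D@e;y=D@np.array([-e[1],e[0],0])
b=(abs(y)<.02)&(x>-.02)&(x<.06)&(W[...,2]<.12)&(W[...,2]>.03)
for lo in np.arange(-.02,.06,.004):
    q=b&(x>=lo)&(x<lo+.004)
    if q.sum(): print(round(lo,3),q.sum(),W[q][:,2].min().round(4),W[q][:,2].max().round(4),y[q].min().round(3),y[q].max().round(3))
```

```text
wrist tcp (np.float64(321.0), np.float64(228.9)) [(0, (np.float64(321.0), np.float64(233.0))), (4, (np.float64(321.0), np.float64(238.8))), (8, (np.float64(321.0), np.float64(244.1))), (12, (np.float64(321.0), np.float64(248.8)))]
side tcp (np.float64(306.8), np.float64(173.7)) [(0, (np.float64(306.5), np.float64(173.7))), (4, (np.float64(306.5), np.float64(170.8))), (8, (np.float64(306.5), np.float64(167.8))), (12, (np.float64(306.6), np.float64(164.7)))]
lid slope deg 8.412500117272344 z at x=.185(hinge) 0.04992397203158852 std 0.0007000869425967675 n 38968
plate z 0.1467353199442598
x 0.024 n 73 z 0.1278 y -0.003 0.004 lum 95.0
x 0.030 n 320 z 0.1283 y -0.004 0.004 lum 28.0
x 0.036 n 331 z 0.1174 y -0.020 0.013 lum 25.0
x 0.042 n 2111 z 0.1063 y -0.020 0.020 lum 23.0
x 0.048 n 5728 z 0.1348 y -0.020 0.020 lum 20.0
x 0.054 n 7686 z 0.1624 y -0.018 0.019 lum 19.0
x 0.060 n 199 z 0.0655 y -0.006 0.005 lum 90.0
x 0.066 n 212 z 0.0646 y -0.006 0.005 lum 91.0
x 0.072 n 467 z 0.0647 y -0.020 0.020 lum 121.0
x 0.078 n 755 z 0.0649 y -0.020 0.020 lum 149.0
x 0.084 n 776 z 0.0641 y -0.020 0.020 lum 162.0
0.024 5 0.1163 0.1173 -0.001 0.001
0.028 58 0.116 0.1183 -0.001 0.002
0.032 56 0.1166 0.1189 -0.001 0.002
0.036 102 0.0721 0.119 -0.012 0.013
0.04 218 0.0706 0.1185 -0.013 0.013
0.044 1268 0.0634 0.1199 -0.013 0.016
0.048 1347 0.0633 0.1199 -0.012 0.013
0.052 126 0.0647 0.0683 -0.006 0.005
0.056 134 0.0638 0.0681 -0.006 0.005
```

Run:
```python
from lid import *
def proj(p,c):
    K=np.array(c["camera_matrix"]);q=(np.array(p)-c["origin"])@rot(c); return (K[0,2]-K[0,0]*q[0]/q[2]).round(1),(K[1,2]+K[1,1]*q[1]/q[2]).round(1)
c=robot.calibration("side")
t=np.array([.4808,.2482,.1586])
print("s2 tip expected",proj(t,c),"seen 316,112",proj(t+[0,0,.019],c))
s=robot.observe();t=np.array(s["tool_pos"])
for n in("side","scene","wrist"):
    im,d,c=shot(n);W=cloud(d,c);D=W-t;y=D@np.array([-e[1],e[0],0]);x=D@e
    b=(abs(y)<.03)&(abs(x)<.06)&(W[...,2]>.02)&(W[...,2]<.13)
    print(n,"rows z: n, x range, y range")
    for lo in np.arange(.02,.13,.008):
        q=b&(W[...,2]>=lo)&(W[...,2]<lo+.008)
        if q.sum(): print(round(lo,3),q.sum(),np.percentile(x[q],[2,25,50,75,98]).round(3),np.percentile(y[q],[2,50,98]).round(3))
```

```text
s2 tip expected (np.float64(316.5), np.float64(122.8)) seen 316,112 (np.float64(316.4), np.float64(117.2))
side rows z: n, x range, y range
0.02 34 [0.029 0.031 0.032 0.033 0.036] [-0.029 -0.004  0.027]
0.028 43 [0.029 0.032 0.037 0.046 0.058] [-0.029 -0.015  0.001]
0.036 25 [0.03  0.04  0.046 0.05  0.055] [-0.027 -0.014  0.001]
0.044 1 [0.037 0.037 0.037 0.037 0.037] [-0.022 -0.022 -0.022]
0.052 22 [-0.007  0.024  0.034  0.036  0.051] [-0.026 -0.011  0.005]
0.06 73 [-0.01  -0.002  0.037  0.047  0.056] [-0.028 -0.007  0.012]
0.068 22 [-0.008 -0.005 -0.003 -0.     0.005] [-0.011 -0.001  0.012]
0.076 4 [-0.013 -0.013 -0.012 -0.009 -0.006] [-0.004 -0.002  0.004]
0.084 18 [-0.013 -0.011 -0.01  -0.007 -0.005] [-0.009  0.003  0.014]
0.092 25 [-0.015 -0.012 -0.01  -0.006  0.004] [-0.012 -0.004  0.012]
0.1 21 [-0.014 -0.012 -0.011 -0.007  0.005] [-0.011 -0.     0.014]
0.108 20 [-0.013 -0.012 -0.009 -0.007  0.001] [-0.012 -0.003  0.015]
0.116 23 [-0.014 -0.012 -0.011 -0.008 -0.004] [-0.014  0.004  0.016]
0.124 33 [-0.016 -0.013 -0.012 -0.008  0.007] [-0.027 -0.005  0.027]
scene rows z: n, x r
[... 881 characters left out ...]
.029]
0.124 73 [-0.016 -0.014 -0.012 -0.008  0.007] [-0.026 -0.001  0.028]
wrist rows z: n, x range, y range
0.06 5577 [0.01  0.038 0.046 0.053 0.059] [-0.029  0.     0.028]
0.068 651 [-0.     0.004  0.007  0.008  0.011] [-0.012  0.     0.013]
0.076 8 [0.01 0.01 0.01 0.01 0.01] [-0.006  0.002  0.005]
0.084 306 [0.006 0.007 0.01  0.011 0.011] [-0.012  0.001  0.012]
0.092 430 [0.006 0.007 0.01  0.011 0.011] [-0.013  0.     0.013]
0.1 518 [0.006 0.007 0.007 0.011 0.011] [-0.013  0.001  0.013]
0.108 444 [0.006 0.007 0.01  0.011 0.011] [-0.013  0.     0.013]
0.116 847 [-0.01   0.003  0.008  0.011  0.013] [-0.018  0.     0.019]
0.124 1481 [-0.008  0.006  0.011  0.012  0.013] [-0.028 -0.002  0.027]
```

The measurements show that the real fingertips end about 36 mm above the reported TCP. Side, scene and the earlier picture all agree, so both grasps only grazed the barrel's top. The xy position is right. I'll use the measured tip offset.

Run:
```python
from lid import *
H=H0+.1855*e+[0,0,.036]; off=np.array([0,0,-.051])
P=lambda a:H+.149*(-e*np.cos(a)+z*np.sin(a))+.006*(z*np.cos(a)+e*np.sin(a))
a0=np.radians(8.3); g=P(a0)
robot.servo_line(g+[0,0,.005],feed=.15); robot.gripper_to(.06,45)
print("hit",robot.servo_line(g+off,feed=.1,stop_force=10),robot.observe()["tool_pos"])
robot.gripper_to(0,45)
s=robot.observe();print(s["clock"],s["finger_gap"],s["grasp_force"],s["contact_force"])
if .023<s["finger_gap"]<.031:
    for a in np.radians(np.r_[np.arange(13,71,6),71.5]):
        robot.servo_line(P(a)+off,feed=.08)
        s=robot.observe(); print(np.round(np.degrees(a)),np.round(s["contact_force"],1),round(s["finger_gap"],4))
        if s["finger_gap"]<.02: break
print(s["clock"])
```

```text
hit False [0.45186276 0.14512129 0.01267191]
14.9333 0.02486875828360147 47.14609086513519 [ 0.83953122 -1.66230633  2.90891258]
13.0 [ 1.8  1.1 -0.2] 0.0247
19.0 [ 3.5  3.2 -1.9] 0.0251
25.0 [ 5.1  2.3 -2.8] 0.0245
31.0 [ 5.7  2.3 -2.1] 0.0248
37.0 [ 4.9  1.7 -2.8] 0.0249
43.0 [ 5.3  0.5 -1.9] 0.0249
49.0 [ 4.8  0.4 -1.2] 0.025
55.0 [ 6.2 -0.1 -1.7] 0.0248
61.0 [ 6.9 -0.4 -0.8] 0.0249
67.0 [ 7.1 -0.6 -0.1] 0.0249
72.0 [ 7.4 -2.6 -0. ] 0.0246
18.6083
```

Run:
```python
from lid import *
robot.gripper_to(.06); robot.wait(.3)
p=np.array(robot.observe()["tool_pos"]); robot.servo_line([p[0],p[1],.25],feed=.2)
for yaw in np.radians([24.3,204.3]): print(robot.inverse_kinematics([.459,-.216,.2],down(yaw)))
robot.move_pose([.459,-.216,.2],down(np.radians(24.3)))
im,d,c=shot("wrist"); np.savez("w4.npz",im=im,d=d,**{k:np.array(v) for k,v in c.items()})
b,db,cb=shot("side")
W=cloud(db,cb);D=W-(H0+.1855*e);x=D@e;y=D@np.array([-e[1],e[0],0])
q=(abs(y)<.07)&(x>-.1)&(x<.03)&(W[...,2]>.06)&(W[...,2]<.14)
k=np.polyfit(W[q][:,2],x[q],1);print("lid deg",90+np.degrees(np.arctan(k[0])),q.sum(),"resid",(x[q]-np.polyval(k,W[q][:,2])).std())
cv2.imwrite("pics/x5.png",np.hstack([cv2.resize(im,(480,400)),cv2.resize(b[120:200,270:334],(320,400))])[:,:,::-1]);print(robot.observe()["clock"])
```

```text
[-5.70118293e-01  3.16370533e-01  1.83345247e+00 -4.44089210e-16
  9.91769654e-01 -9.94233302e-01]
[-5.70118293e-01  3.16370533e-01  1.83345247e+00 -4.44089210e-16
  9.91769654e-01  2.14735935e+00]
lid deg 67.34478977422324 380 resid 0.0026560663370205546
21.9
```

View pics/x5.png

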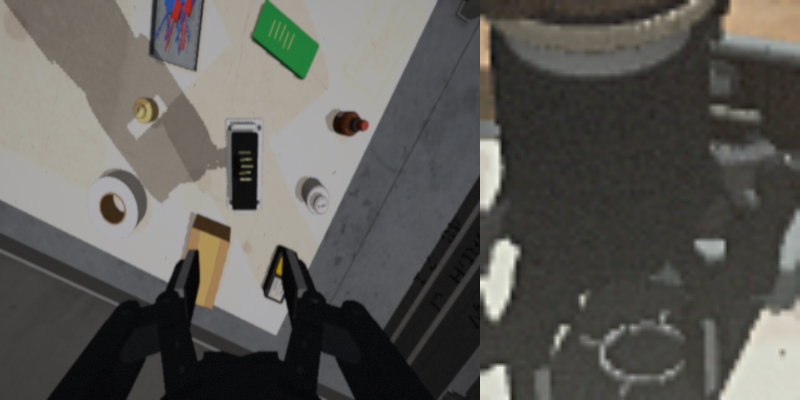

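The wrist picture shows the stone centred at about (325,170) full-scale, between the stand's ends. The weight is at about (420,195), close enough to need a limited opening. In the side view the arm blocks the lid.

Run:
```python
from h import *
f=np.load("w4.npz"); im,d=f["im"],f["d"]; c={k:f[k] for k in("camera_matrix","origin","orientation")}
W=cloud(d,c);g=im.max(2)
m=np.zeros(g.shape,np.uint8);m[120:220,300:355]=(g[120:220,300:355]<70)
k,l,st,ce=cv2.connectedComponentsWithStats(m);i=1+st[1:,4].argmax()
m=cv2.morphologyEx((l==i).astype(np.uint8),cv2.MORPH_OPEN,np.ones((7,7)))
v,u=np.nonzero(m);print(st[i],"z",np.nanmedian(W[m>0][:,2]));r=cv2.minAreaRect((ray(np.c_[u,v],c,.046)[:,:2]*1000).astype(np.float32));print(r)
t=np.radians(24.3);C=np.array([*r[0],0])/1000;D=W-C;X=D@[np.cos(t),np.sin(t),0];Y=D@[-np.sin(t),np.cos(t),0]
for lo in (.02,.06):
  q=(W[...,2]>lo)&(W[...,2]<.1)&(abs(Y)<.05)&(abs(X)<.13)&(abs(X)>.034)
  print(lo,"neighbours X",[(round(a,2),int((q&(X>=a)&(X<a+.01)).sum())) for a in np.arange(-.13,.13,.01) if (q&(X>=a)&(X<a+.01)).sum()>3])
  q&=abs(Y)<.03; print([(round(a,2),int((q&(X>=a)&(X<a+.01)).sum())) for a in np.arange(-.13,.13,.01) if (q&(X>=a)&(X<a+.01)).sum()>3])
```

```text
[ 307  132   37   78 2456] z 0.04722641554022772
((462.484375, -208.87005615234375), (40.14052200317383, 93.16118621826172), 23.629335403442383)
0.02 neighbours X [(np.float64(0.1), 178), (np.float64(0.11), 350), (np.float64(0.12), 252)]
[(np.float64(0.1), 57), (np.float64(0.11), 156), (np.float64(0.12), 143)]
0.06 neighbours X [(np.float64(0.11), 95), (np.float64(0.12), 126)]
[(np.float64(0.11), 8), (np.float64(0.12), 20)]
```

Run:
```python
from lid import *
q=np.array([.462,-.2105]); oo=down(np.radians(24.0)); zt=-.015
robot.gripper_to(.07,60)
robot.move_pose([*q,.07],oo)
try: print("hit",robot.servo_line([*q,zt],feed=.08,stop_force=8))
except robot.PlanningError as ex: print(ex); raise SystemExit
s=robot.observe();print(s["tool_pos"],s["contact_force"])
robot.gripper_to(0,60)
s=robot.observe();print(s["clock"],s["finger_gap"],s["grasp_force"],s["contact_force"])
if .038<s["finger_gap"]<.046:
    t=s["tool_pos"]; robot.servo_line([t[0],t[1],t[2]+.02],feed=.04)
    s=robot.observe();print(s["finger_gap"],s["grasp_force"],s["contact_force"],s["torque"])
    robot.servo_line([t[0],t[1],t[2]+.072],feed=.08); print(robot.observe()["clock"])
im,d,c=shot("side");W=cloud(d,c);np.savez("s5.npz",im=im,d=d,**{k:np.array(v) for k,v in c.items()})
cv2.imwrite("pics/x6.png",np.hstack([cv2.resize(im[180:300,250:370],(400,400)),cv2.resize(im[115:215,255:355],(400,400))])[:,:,::-1])
```

```text
hit False
[ 0.46221886 -0.21061821 -0.01461361] [-0.03246736 -0.18691555  0.71216274]
24.325 0.04082746897350865 60.96474766731262 [-1.39015901  0.32258316  6.63536328]
0.04075176708774567 60.67984700202942 [-0.01599388  0.61884447 -1.59622371] [0.02957267 0.00734883 0.01398515]
25.7917
```

View pics/x6.png

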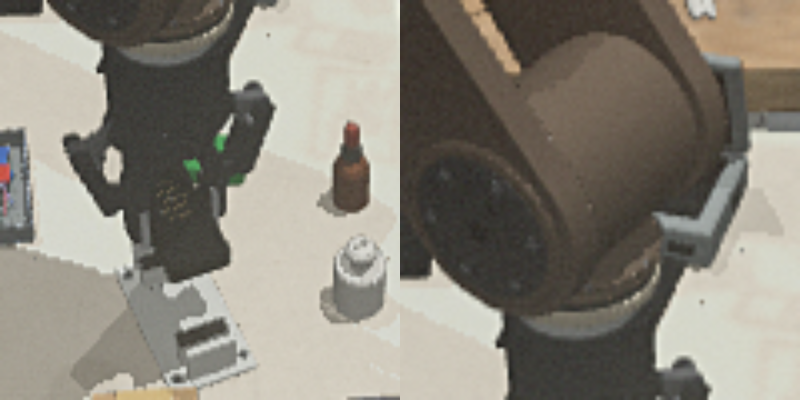

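The stone is held level at (180,220) in the left panel, the stand is empty, and the lid stands up at (720,160) in the right panel. Now I carry it to the ring.

Run:
```python
from lid import *
zz=robot.observe()["tool_pos"][2]
robot.servo_line([H0[0],H0[1],zz],ori=down(th),feed=.13); robot.wait(.3)
s=robot.observe();print(s["clock"],s["tool_pos"],s["finger_gap"],s["grasp_force"],s["contact_force"])
n_=np.array([-e[1],e[0],0]); ims=[]
for n in("scene","side"):
    im,d,c=shot(n);W=cloud(d,c);D=W-H0;x=D@e;y=D@n_;Z=W[...,2];g=im.max(2)
    b=(abs(x)<.05)&(abs(y)<.07)&(Z>.085)&(Z<.135)
    q=b&(abs(x)<.03)&(Z>.11); A=np.c_[x[q],y[q],np.ones(q.sum())]
    print(n,"stone n",b.sum(),"x",np.percentile(x[b],[1,99]).round(3),"y",np.percentile(y[b],[1,99]).round(3),"z",np.percentile(Z[b],[1,50,99]).round(3))
    X=x-.1855; L=(abs(y)<.075)&(X>-.12)&(X<.02)&(Z>.06)&(Z<.155)&(abs(y)>.02)
    if L.sum()>30:
        k=np.polyfit(Z[L],X[L],1);r=abs(X[L]-np.polyval(k,Z[L]));i=r<.006;k=np.polyfit(Z[L][i],X[L][i],1);print(" lid deg",90+np.degrees(np.arctan(k[0])),i.sum(),L.sum())
    v,u=np.nonzero(b); ims.append(cv2.resize(im[130:260,190:320] if n=="scene" else im[110:230,245:365],(400,400)))
cv2.imwrite("pics/x7.png",np.hstack(ims)[:,:,::-1])
```

```text
28.7417 [0.441217   0.10749111 0.05720423] 0.04084196782432858 60.6625235080719 [ 0.37526142  0.21719177 -1.75930913]
scene stone n 661 x [-0.037  0.023] y [-0.045  0.049] z [0.096 0.114 0.133]
 lid deg 69.50585459705829 654 690
side stone n 386 x [-0.036  0.023] y [-0.046  0.048] z [0.098 0.117 0.132]
 lid deg 69.4922173053989 344 356
```

View pics/x7.png

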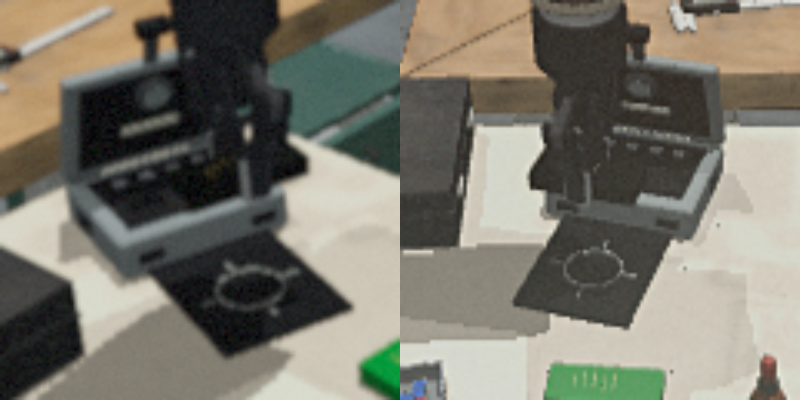

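The lid stands at 69.5° and is clear of the gripper. The stone is centred over the ring to within about 2 mm and sits level at about 0.11 m. I'm handing in.

```bash
python3 -c "
from station import robot
print(robot.finish_job())"
```

```text
the job is handed in; nothing more can be done
None
```

I handed the job in with the lid let go at about 69.5° and the touchstone held level, streaks up, about 11 cm above the bench and within about 2 mm of the ring's centre; the verdict was not returned, and my first two grasps of the lid handle failed before the third held.

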